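Fit the white-light lamp in the turbidity meter

ROBOT

A 6-joint arm with a two-finger parallel gripper is mounted at the origin on a cart in front of the work surface, level with it; the furniture and walls round the work are solid. World frame = base frame: x ahead of the robot, y to its left, z up, the work surface at z = 0. Lengths are in m, angles in rad, forces in N, time in s.
With the tool pointing down it reaches from about 0.275 to 0.85 m from the base axis. Payload 5.2 kg.
Tool frame: the origin (TCP) lies at the very end of the fingers, on their centre line; the grasp point (between the pads) lies 19 mm behind it; z points along the fingers, y is the line along which they close (so a half turn about z gives the same grasp; the last joint's range is limited). The gripper opens to 85 mm and grips with 20 to 120 N. Pads are 22 mm wide; open, the fingers measure 114 mm over their backs; the gripper's body (76 mm by 85 mm) begins 54 mm behind the grasp point. The pads swing forward as they close: fully open they stand 13 mm farther back than shut.
Start: joints at [0.911, 0.259, 1.535, -0, 1.348, -0.203], TCP at [0.243, 0.494, 0.231] pointing down, gripper open.
Joint ranges: [-3.14, 3.14], [-0.91, 2.08], [0.19, 2.58], [-1.22, 4.36], [0.22, 2.71], [-3.12, 3.12]. Speed limits (rad/s): [2.57, 2.57, 3.14, 3.14, 3.14, 3.14].

INTERFACE

Orientations are given as a unit quaternion [w, x, y, z].
In Python, from workcell import bot, viewer, ticket gives the robot as it stands.
- The arm moves only by the tool jog_arm, never from a script. Its argument "commands" is a list of rows, each a list of 2 entries, a list of its own where there are three numbers: the shift along the tool's x, y, z in cm, then the turn, a rotation vector about the tool's x, y, z in rad. In form: [[[dx, dy, dz], [rx, ry, rz]], ...]. A call has 1 to 20 rows; each row shifts and turns the commanded pose from where the row before left it, along the tool's axes as they then stand; what a row does not reach is not made up. A row lasts 1/12 s, in which the tool goes at most 41.7 mm and 7.16 degrees, less where a joint would pass 70% of its speed; a pose out of reach is approached as far as the arm can. A call is refused whole if a number of a shift passes 4.17 or a number of a turn 0.125, either way. A call with a gripper value outside its range is refused whole. "grip" is the closure, from -1 (fully open) to 1 (shut), set as the call begins (left out, the last holds). The fingers move at their own pace and stop on an object; the grip force is fixed at half the most. Time passes only in rows, so rows that do not move let the fingers close. It gives the time, the measured TCP pose, the force, the opening and the grip force at its end, in the units of the state.
- bot.get_obs(): the state, without advancing time (a new reading comes with each control period).
- viewer.snapshot(name): name is "scene" or "side" or "wrist"; returns a dict with "img" (420x560x3 uint8, red, green, blue), "depth" (420x560 float32, m along the optical axis (not along the pixel's ray), 0 where there is no reading), "camera_matrix" (3x3 intrinsics, pixels), "R" (3x3) and "t" (3): a world point X has camera coordinates R X + t; the wrist camera has in their place "tool_from_camera" (4x4, takes a point from camera to tool coordinates, whose origin is the TCP and whose axes are the flange's). Camera axes: x right, y down, z forward; pixel columns grow to the right and rows downward; lengths in m; the calibration is good to about 2 mm. A picture is of the moment at which its call begins: read the wrist's pose just before it.
- ticket.sign_off(): hands the job in; it is judged then, once.
The state is a dict: "t": time; "joint_positions": joint angles; "qvel": joint speeds; "joint_torque": joint torques, N m; "tool_pos": TCP position; "ee_rot": TCP orientation; "force": force on the tool from outside, world axes, zero at the start; "moment": the same for the moment, N m; "grip_width": opening from 0.0 (shut) to 1.0 (fully open); "finger_force": force on a finger pad.
Only numpy, scipy, OpenCV 4.12 (cv2) and the standard library are available. Lean on these libraries where they do the work, as an engineer would, in place of code of your own. Each camera call takes 0.05 s, during which the arm holds its last target. There are 200 camera calls.

TASK

The bench turbidity meter needs its white-light lamp: swing the door of its lamp bay wide open by the handle, then take the clear-glass lamp out of the stand by its black wing grip and, without touching its glass, push it down into the bayonet socket, twist it a quarter turn clockwise (seen from above) against the spring, and ease off so that the spring lifts its pins into the locking notches. Finish still gripping the lamp by its wing, seated and locked, so that a colleague can check the contact; leave the door open, and leave the infrared lamp (red glass, red grip) and the jar and vials as they stand.

Things in the scene. Friction and masses are not known exactly. Their poses are not given: they have to be found in the camera images.
- lamp_door_handle (a point): Grip point of the lamp-bay door's handle: an upright round steel bar, 10 mm thick, its centre 35 mm out from the door's face, near the door's free (left) edge. The bar runs from 53 mm below this point to 21 mm above it; stems 8 mm thick run back to the door 12 mm above and 44 mm below this point. x points from the handle to the door's face, z up; it turns with the door.
- lamp_door_hinge (a point): Point on the door's upright hinge line (right front edge of the meter) at the height of the handle's grip point; axes as the meter's. The handle circles it at 103 mm (shut: 36 mm to -x, 97 mm to +y). The door is one dark blue piece that covers the front (110 mm wide) and the top (118 mm deep, upper face 127 mm above the worktop) of the bay.
- lamp_door (a joint): Opening angle of the lamp-bay door in rad: 0 shut; grows as the handle swings out to the robot and on to the right (anticlockwise from above), stops at 1.85. Stays where it is left; light friction, about 0.6 N at the handle.
- turbidity_meter: Grey-white bench turbidity meter, fixed, 200 mm deep (x) by 240 mm wide (y) by 122 mm high; a round black cover at its back left rises to 151 mm. Origin under its middle, x to its back, y to its left. The lamp bay is its front right corner, inside 107 mm wide and 110 mm deep, open to the front and top once the door is open; the walls round it are 122 mm high.
- lamp_socket_mouth (a point): Middle of the mouth (upper rim) of the bayonet socket in the bay; it faces straight up, 46 mm above the worktop. x and -x point along its two entry slots (to the meter's left and right), z up. Bore 31 mm, slots 9.8 mm wide and 42 mm from end to end, outer diameter 52 mm. The lamp goes in upright, its two pins in the two slots.
- lamp_socket: The socket; origin and axes as at its mouth. With the lamp's foot 19.5 mm or more below the mouth (23 mm at the bottom stop) it turns clockwise seen from above, up to a stop at about 97 degrees. From 79 to 97 degrees the pins stand under the locking notches and the spring can lift the lamp 3.5 mm, until the foot is 16 mm below the mouth and the pins bear on the notches: seated, locked.
- socket_spring (a joint): How far the sprung contact plate in the socket is pressed down, in m: 0 at rest (plate 11 mm below the mouth), 0.0085 or more while the lamp can be turned, 0.012 at the bottom stop, 0.005 when locked. It pushes up with 2.8 N plus 0.7 N a mm.
- clear_lamp_centre (a point): Centre (half-way up) of the clear-glass lamp cartridge, 88 mm tall, about 0.08 kg, upright in a pocket of the stand, its foot 4 mm above the worktop. x points along its two pins and along its black wing grip, z up; half a turn about z makes no difference. The wing is 36 mm long (x), 13 mm thick (y), and runs from 60 to 88 mm above the foot: take it across the 13 mm.
- clear_lamp: The same lamp; origin in the middle of its foot. From the foot up: metal cap 28 mm in diameter with a bevelled foot (20 mm), two pins 5 mm thick, 9 mm above the foot, 39 mm from tip to tip; white collar 35 mm in diameter, 24 to 28 mm; bulb between two metal posts, 28 to 56 mm; black disc 35 mm in diameter, 56 to 60 mm; wing grip.
- clear_lamp_glass: Clear glass bulb of that lamp, 18 mm in diameter, 28 mm high; origin at the middle of its lower end. Not to be touched.
- red_lamp_centre (a point): Centre (half-way up) of the infrared lamp cartridge, the same in shape and size but with a dark red bulb and a red wing grip, in the other pocket of the stand. To be left there.
- lamp_stand: Dark grey lamp stand, fixed, 155 mm long (x), 62 mm wide (y), 18 mm high; origin under its middle. Two round pockets, 43 mm in diameter and 14 mm deep, 42.5 mm to either side of its middle along x.
- standard_vial: Bystander: small vial with a blue cap, 25 mm in diameter, 55 mm high; origin under its middle.
- sample_vial: Bystander: small vial with a white cap, 25 mm in diameter, 55 mm high; origin under its middle.
- indicator_jar: Bystander: white jar with a red lid, 52 mm in diameter, 60 mm high; origin under its middle.

How it is judged:
By the outcome, as a careful person would: the job done as asked, in the order asked, and still so for the second after the job is handed in, while the arm keeps its last pose, push and grip.
It also fails if it takes over 61 s, if anything falls off the work surface, if the arm or the gripper's body presses on something with over 40 N, if the wrist force passes 120 N, or if a joint passes its speed limit or range.

## Working session

There is one attempt and no reset: what is moved stays moved. The work goes in short steps, Python scripts to look and compute and a tool call to move; the robot and the scene stay as the last step left them, time stands still between calls to the robot, and variables do not carry over. Pictures are saved under pics/ and viewed, at most 10 in all, crops included, and the job is handed in when it is done.

Besides the shell and the picture viewer there is one more tool, called after "Call:" as name(argument=value, ...), one argument or row to a line, values as JSON. jog_arm: Moves the arm, as the interface text tells. Its arguments: {"type":"object","properties":{"commands":{"type":"array"},"grip":{"type":"number"}},"required":["commands"]}

```bash
mkdir -p pics
cat > h.py <<'E'
from workcell import bot, viewer, ticket
import numpy as np, cv2
from scipy.spatial.transform import Rotation as Ro
def pose():
    o=bot.get_obs(); q=o['ee_rot']; return np.array(o['tool_pos']),Ro.from_quat([q[1],q[2],q[3],q[0]]).as_matrix()
def snap(n,save=None):
    p,R=pose(); s=viewer.snapshot(n)
    if n=='wrist':
        T=np.array(s['tool_from_camera']); s['cR']=R@T[:3,:3]; s['c']=R@T[:3,3]+p
    else:
        s['cR']=np.array(s['R']).T; s['c']=-s['cR']@np.array(s['t'])
    K=np.array(s['camera_matrix']); s['K']=K
    if save: cv2.imwrite('pics/'+save,s['img'][:,:,::-1])
    return s
def cloud(s):
    K=s['K'];v,u=np.mgrid[:420,:560];d=s['depth']
    P=np.stack([(u-K[0,2])/K[0,0]*d,(v-K[1,2])/K[1,1]*d,d],-1)
    W=P@s['cR'].T+s['c']; W[d==0]=np.nan; return W
def ray(s,u,v,z):
    r=s['cR']@np.linalg.inv(s['K'])@[u,v,1]; return s['c']+r*(z-s['c'][2])/r[2]
E
python3 - <<'E'
from h import *
o=bot.get_obs();print(o)
a=[snap('scene')['img'],snap('side')['img']]
cv2.imwrite('pics/a.png',a[0][:,:,::-1]);cv2.imwrite('pics/b.png',a[1][:,:,::-1])
for n in('scene','side','wrist'):
    s=snap(n,n+'0.png');print(n,s['c'].round(3),s['cR'][:,2].round(2))
E
```

```text
{'t': 0.0, 'joint_positions': array([ 9.11202543e-01,  2.59368578e-01,  1.53609411e+00,  2.67280774e-05,
        1.34801099e+00, -2.02808968e-01]), 'qvel': array([-0.00082248, -0.00253502,  0.00044466, -0.00083192,  0.00010101,
       -0.00158269]), 'joint_torque': array([-1.71363481e-03, -4.46027184e+01, -2.90573573e+01, -4.00414292e-04,
        1.16814507e-02, -8.43852195e-05]), 'tool_pos': array([0.24222635, 0.49319273, 0.23045651]), 'ee_rot': array([-4.04936701e-04,  2.26414759e-01,  9.74030529e-01, -8.48974592e-04]), 'force': array([ 0.34591845, -0.90501675, -0.56811522]), 'moment': array([ 0.0350975 , -0.06146005,  0.04251369]), 'finger_force': 0.0, 'grip_width': 0.9971020106159862}
scene [ 1.177 -0.112  0.841] [-0.62  0.03 -0.78]
side [-0.086  0.269  0.443] [ 0.82 -0.4  -0.41]
wrist [0.18  0.526 0.373] [ 0.25 -0.12 -0.96]
```

View pics/a.png

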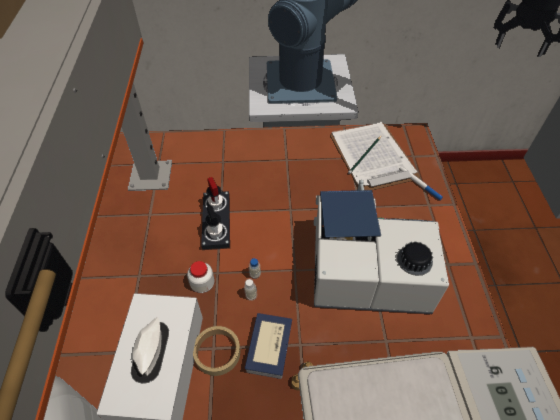

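View pics/b.png

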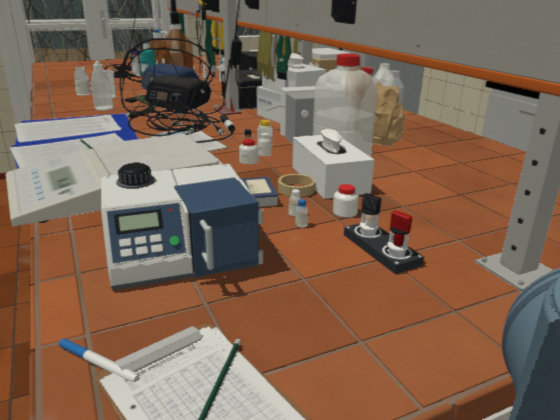

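The scene view shows the meter (about 380,250) with the blue door at (350,215). The stand is at (215,220), with the red lamp at (213,190) nearer the robot and the clear lamp at (215,225). The side view shows the handle as a light bar at (208,243). Next I'll measure these.

Run:
```python
from h import *
for n in('scene','side'):
    s=snap(n);W=cloud(s);h=cv2.cvtColor(s['img'],cv2.COLOR_RGB2HSV).astype(int);H,S,V=h[...,0],h[...,1],h[...,2]
    z=W[...,2]; x=W[...,0];y=W[...,1]
    inm=(x>.25)&(x<.8)&(y>-.4)&(y<.45)
    def rect(m,name):
        m=m&inm; m=cv2.morphologyEx(m.astype(np.uint8),cv2.MORPH_OPEN,np.ones((3,3)))
        k,l,st,_=cv2.connectedComponentsWithStats(m)
        for i in range(1,k):
            if st[i,4]>25:
                P=W[l==i]; r=cv2.minAreaRect((P[:,:2]*1000).astype(np.float32))
                print(n,name,st[i,:],P.mean(0).round(4),'rect',np.round(r[0],1),np.round(r[1],1),round(r[2],1))
    rect((S<60)&(V>110)&(abs(z-.122)<.006),'mtop')
    rect((H>95)&(H<125)&(S>70)&(z>.115)&(z<.14),'doortop')
    rect((V<75)&(abs(z-.018)<.007),'stand')
    rect((V<80)&(z>.06)&(z<.1),'blackwing')
    rect(((H<8)|(H>172))&(S>150)&(z>.06)&(z<.1),'redwing')
    if n=='side':
        rect((H>95)&(H<125)&(S>70)&(z>.02)&(z<.12),'doorfront')
        m=(np.mgrid[:420,:560][1]>195)&(np.mgrid[:420,:560][1]<222)&(np.mgrid[:420,:560][0]>215)&(np.mgrid[:420,:560][0]<272)&(S<60)&(V>110)
        print('handle',W[m][::12].round(3))
s=snap('scene');c=cv2.resize(s['img'][170:320,180:460],None,fx=2.8,fy=2.8);
d=snap('side')['img'][160:290,90:270];d=cv2.resize(d,None,fx=3,fy=3)
o=np.zeros((600,784,3),np.uint8)
cv2.imwrite('pics/c.png',c[:,:,::-1]);cv2.imwrite('pics/d.png',d[:,:,::-1])
```

```text
scene mtop [ 318  218  131   69 5586] [0.7208 0.1032 0.121 ] rect [704. 101.] [238.5 151.4] 83.4
scene doortop [ 321  191   59   47 2397] [0.6231 0.0511 0.1268] rect [620.2  51.2] [107.7 118.4] 88.7
scene stand [221 192   8   7  33] [ 0.4675 -0.2148  0.0176] rect [ 467.1 -215.9] [26.2 14.1] 63.5
scene stand [203 195   5  10  44] [ 0.479  -0.2623  0.0174] rect [ 480.9 -261.8] [29.9 10.3] 3.7
scene stand [202 205  28  42 477] [ 0.5627 -0.2312  0.0171] rect [ 556.1 -234.2] [114.4  62.4] 2.2
scene blackwing [206 187  15  10 103] [ 0.5003 -0.2368  0.0679] rect [ 497.4 -237.1] [33.2 29.5] 81.0
scene blackwing [205 206  16  20 206] [ 0.5808 -0.2332  0.0777] rect [ 576.3 -233.1] [34.9 31.6] 48.5
scene redwing [208 177  10  19 129] [ 0.4981 -0.2352  0.0845] rect [ 491.9 -234. ] [38.8 18.7] 20.6
side mtop [ 101  164  142   51 3159] [0.6951 0.1236 0.1217] rect [678.  105.1] [239.1 199.6] 84.3
side mtop [514 201  21  15 151] [ 0.3788 -0.3871  0.1223] rect [ 379.  -387.3] [ 4.5 41.2] 89.2
side doortop [ 176  179   82   42 2231] [0.6008 0.0561 0.1262] rect [615.5  54.2] [108.8 116. ] 88.9
side sta
[... 1019 characters left out ...]
1] [0.6107 0.1612 0.0845] rect [610.8 168.5] [108.6  50.6] 83.9
side doorfront [ 201  207   57   62 2493] [0.5596 0.0406 0.0732] rect [559.6  47.1] [92.9  9.2] 90.0
side doorfront [191 217  15  56 590] [0.5611 0.1012 0.0696] rect [561.1 100.3] [18.8  7. ] 84.6
side doorfront [127 255  19   5  64] [0.592  0.1913 0.0538] rect [593.2 191.1] [27.6  9.2] 88.0
handle [[0.558 0.094 0.114]
 [0.549 0.094 0.114]
 [0.544 0.095 0.114]
 [0.54  0.097 0.112]
 [0.523 0.094 0.119]
 [0.525 0.098 0.115]
 [0.521 0.098 0.112]
 [0.525 0.097 0.1  ]
 [0.521 0.096 0.095]
 [0.523 0.097 0.084]
 [0.554 0.095 0.058]
 [0.522 0.096 0.074]
 [0.523 0.098 0.071]
 [0.522 0.097 0.068]
 [0.522 0.098 0.062]
 [0.522 0.097 0.055]]
```

View pics/c.png

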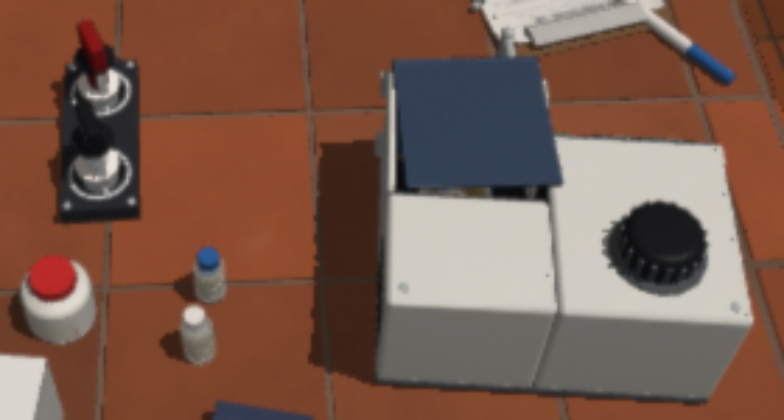

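The scene view confirms that the door is nearly shut, with its handle at the front left. The clear lamp is at crop (95,150) and the red one at (95,75). The estimates so far:
- **Meter yaw:** about -5.7°.
- **Door yaw:** about -1°.
- **Handle:** about (0.526, 0.097, z 0.10).
- **Hinge:** about (0.560, -0.001).

I'll turn the tool and move above the handle.

```bash
cat >> h.py <<'E'
from scipy.linalg import logm, expm
def row(target, yaw, n, start=None):
    """constant row (cm, rad) repeated n times taking tool to target, tool y at world yaw (deg), pointing down"""
    p,R=start if start is not None else pose(); a=np.radians(yaw)
    y=np.array([np.cos(a),np.sin(a),0]);z=np.array([0,0,-1.]);x=np.cross(y,z)
    G=np.eye(4);G[:3,:3]=np.c_[x,y,z];G[:3,3]=target
    T=np.eye(4);T[:3,:3]=R;T[:3,3]=p
    D=np.linalg.inv(T)@G; E=expm(np.real(logm(D))/n)
    r=Ro.from_matrix(E[:3,:3]).as_rotvec(); print('row x%d'%n,(E[:3,3]*100).round(3).tolist(),r.round(4).tolist())
    return np.array(target),G[:3,:3]
E
python3 - <<'E'
from h import *
p,R=pose()
a=row([.40,.25,.23],63.8,9)
b=row([.40,.25,.23],-91.2,22,a)
row([.515,.097,.23],-91.2,6,b)
row([.515,.097,.23],-91.2,6,a)
E
```

```text
row x9 [-2.764, -1.657, 0.014] [-0.0, -0.0, 0.0001]
row x22 [-0.0, 0.0, 0.0] [0.0, 0.0, 0.123]
row x6 [1.97, 2.509, 0.0] [0.0, 0.0, -0.0]
row x6 [-3.467, 2.681, 0.0] [0.0, 0.0, 0.4509]
```

Call:
jog_arm(
  commands=[
    [[-2.76,-1.66,0],[0,0,0]],
    [[-2.76,-1.66,0],[0,0,0]],
    [[-2.76,-1.66,0],[0,0,0]],
    [[-2.76,-1.66,0],[0,0,0]],
    [[-2.76,-1.66,0],[0,0,0]],
    [[-2.76,-1.66,0],[0,0,0]],
    [[-2.76,-1.66,0],[0,0,0]],
    [[-2.76,-1.66,0],[0,0,0]],
    [[-2.76,-1.66,0],[0,0,0]],
    [[0,0,0],[0,0,0.123]],
    [[0,0,0],[0,0,0.123]],
    [[0,0,0],[0,0,0.123]],
    [[0,0,0],[0,0,0.123]],
    [[0,0,0],[0,0,0.123]],
    [[0,0,0],[0,0,0.123]],
    [[0,0,0],[0,0,0.123]],
    [[0,0,0],[0,0,0.123]],
    [[0,0,0],[0,0,0.123]],
    [[0,0,0],[0,0,0.123]],
    [[0,0,0],[0,0,0.123]],
  ],
  grip=0.0,
)

```text
t: 2.12
tool_pos: [0.3996, 0.25, 0.2314]
ee_rot: [0.0, 0.788, 0.615, 0.0]
force: [-0.3, 0.4, -0.2]
grip_width: 0.501
finger_force: 0.0
```

Call:
jog_arm(
  commands=[
    [[0,0,0],[0,0,0.123]],
    [[0,0,0],[0,0,0.123]],
    [[0,0,0],[0,0,0.123]],
    [[0,0,0],[0,0,0.123]],
    [[0,0,0],[0,0,0.123]],
    [[0,0,0],[0,0,0.123]],
    [[0,0,0],[0,0,0.123]],
    [[0,0,0],[0,0,0.123]],
    [[0,0,0],[0,0,0.123]],
    [[0,0,0],[0,0,0.123]],
    [[0,0,0],[0,0,0.123]],
    [[1.97,2.51,0],[0,0,0]],
    [[1.97,2.51,0],[0,0,0]],
    [[1.97,2.51,0],[0,0,0]],
    [[1.97,2.51,0],[0,0,0]],
    [[1.97,2.51,0],[0,0,0]],
    [[1.97,2.51,0],[0,0,0]],
    [[0,0,0],[0,0,0]],
    [[0,0,0],[0,0,0]],
  ],
)

```text
t: 3.7
tool_pos: [0.5153, 0.0955, 0.231]
ee_rot: [-0.0, 1.0, -0.012, -0.0]
force: [-0.2, 0.7, -0.6]
grip_width: 0.5
finger_force: 0.0
```

Run:
```python
from h import *
p,R=pose();print(p.round(4),R.round(3))
s=snap('wrist','w1.png');W=cloud(s)
h=cv2.cvtColor(s['img'],cv2.COLOR_RGB2HSV).astype(int)
m=(h[...,1]<70)&(W[...,2]>.05)&(W[...,2]<.13)&(W[...,0]<.555)&(W[...,0]>.49)&(abs(W[...,1]-.1)<.04)
v,u=np.nonzero(m);print(len(u))
P=W[m];print(u.mean(),v.mean(),P.min(0).round(4),P.max(0).round(4))
t=P[P[:,2]>P[:,2].max()-.004];print('top',len(t),t.mean(0).round(4))
b=P[P[:,0]<P[:,0].min()+.02];print('bar',b.mean(0).round(4))
```

```text
[0.5153 0.0955 0.231 ] [[ 1.    -0.024 -0.   ]
 [-0.024 -1.     0.   ]
 [-0.    -0.    -1.   ]]
381
289.9265091863517 178.95800524934384 [0.5226 0.0889 0.056 ] [0.5548 0.0977 0.1187]
top 92 [0.5272 0.0931 0.1169]
bar [0.5322 0.0933 0.1127]
```

View pics/w1.png

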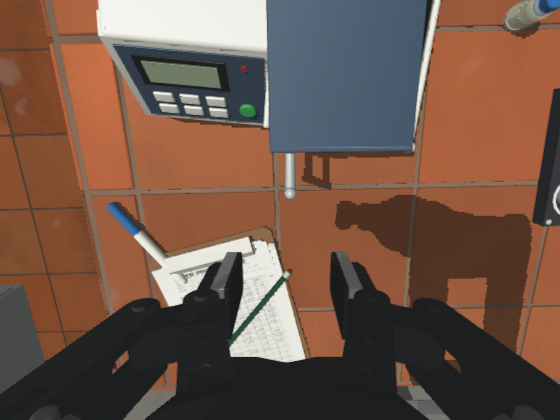

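The wrist view shows the handle bar's top at (290,193), its stem up to the door edge at row 150, and the two fingers on either side. Depth puts the bar's top at (0.527, 0.093, 0.118). I'll go down over it and grip.

Call:
jog_arm(
  commands=[
    [[1.2,0.15,0],[0,0,0]],
    [[0,0,3],[0,0,0]],
    [[0,0,3],[0,0,0]],
    [[0,0,3],[0,0,0]],
    [[0,0,3],[0,0,0]],
    [[0,0,3.1],[0,0,0]],
    [[0,0,0],[0,0,0]],
    [[0,0,0],[0,0,0]],
  ],
)

```text
t: 4.42
tool_pos: [0.5247, 0.0963, 0.0795]
ee_rot: [-0.0, 1.0, -0.01, -0.002]
force: [-0.7, 1.0, 0.6]
grip_width: 0.5
finger_force: 0.0
```

Call:
jog_arm(
  commands=[
    [[0,0,0],[0,0,0]],
    [[0,0,0],[0,0,0]],
    [[0,0,0],[0,0,0]],
    [[0,0,0],[0,0,0]],
    [[0,0,0],[0,0,0]],
    [[0,0,0],[0,0,0]],
  ],
  grip=1.0,
)

```text
t: 4.92
tool_pos: [0.5299, 0.0927, 0.083]
ee_rot: [0.002, 1.0, -0.01, 0.004]
force: [3.2, -9.8, -0.9]
grip_width: 0.097
finger_force: 58.4
```

Run:
```python
from h import *
print(bot.get_obs())
p,R=pose(); hinge=np.array([.560,-.001]); v=p[:2]-hinge;print(np.linalg.norm(v),np.degrees(np.arctan2(*v[::-1])))
hinge=p[:2]+v*0+np.array([.036-.002,-.0008-.097]);v=p[:2]-hinge
print(hinge,np.linalg.norm(v))
def at(a):
    c,s=np.cos(a),np.sin(a);return [*(hinge+np.array([[c,-s],[s,c]])@v),p[2]]
y0=np.degrees(np.arctan2(R[1,1],R[0,1]))
row(at(1.68),y0+np.degrees(1.68),28)
```

```text
{'t': 4.9167, 'joint_positions': array([-0.0318753 ,  0.37989596,  1.7619187 , -0.00433576,  0.99214138,
        1.56216382]), 'qvel': array([-0.00123721,  0.00150406, -0.00024906,  0.00158171,  0.00155738,
       -0.00024623]), 'joint_torque': array([  5.51032081, -46.00836039, -21.35174274,   2.63378106,
         1.28085941,   0.08406531]), 'tool_pos': array([0.52989126, 0.09267379, 0.08296803]), 'ee_rot': array([ 0.00189642,  0.99993653, -0.01044243,  0.00378065]), 'force': array([ 3.17216113, -9.82714264, -0.86771999]), 'moment': array([-1.37431078, -0.49863801,  0.07950015]), 'finger_force': 58.38401913642883, 'grip_width': 0.09689672967564131}
0.09839367415809579 107.81850470032639
[ 0.56389126 -0.00512621] 0.10354148926879506
row x28 [-0.576, 0.234, -0.001] [0.0003, -0.0001, -0.06]
```

Call:
jog_arm(
  commands=[
    [[-0.58,0.23,0],[0,0,-0.06]],
    [[-0.58,0.23,0],[0,0,-0.06]],
    [[-0.58,0.23,0],[0,0,-0.06]],
    [[-0.58,0.23,0],[0,0,-0.06]],
    [[-0.58,0.23,0],[0,0,-0.06]],
    [[-0.58,0.23,0],[0,0,-0.06]],
    [[-0.58,0.23,0],[0,0,-0.06]],
    [[-0.58,0.23,0],[0,0,-0.06]],
    [[-0.58,0.23,0],[0,0,-0.06]],
    [[-0.58,0.23,0],[0,0,-0.06]],
  ],
)

```text
t: 5.75
tool_pos: [0.4799, 0.0582, 0.0829]
ee_rot: [0.002, 0.958, 0.287, 0.004]
force: [4.3, -2.3, 0.0]
grip_width: 0.095
finger_force: 59.0
```

Run:
```python
from h import *
o=bot.get_obs();print(o['force'],o['moment'],o['joint_positions'].round(2));p,R=pose();print(p,R.round(3))
```

```text
[ 4.3229287  -2.32429478  0.02552534] [-0.01898021 -0.50783046  0.00864494] [-0.11  0.3   1.89 -0.    0.94  0.88]
[0.47994492 0.05822535 0.08293651] [[ 0.836  0.549  0.008]
 [ 0.549 -0.836 -0.001]
 [ 0.006  0.005 -1.   ]]
```

Forces are low, so I'll carry on round the arc.

Call:
jog_arm(
  commands=[
    [[-0.58,0.23,0],[0,0,-0.06]],
    [[-0.58,0.23,0],[0,0,-0.06]],
    [[-0.58,0.23,0],[0,0,-0.06]],
    [[-0.58,0.23,0],[0,0,-0.06]],
    [[-0.58,0.23,0],[0,0,-0.06]],
    [[-0.58,0.23,0],[0,0,-0.06]],
    [[-0.58,0.23,0],[0,0,-0.06]],
    [[-0.58,0.23,0],[0,0,-0.06]],
    [[-0.58,0.23,0],[0,0,-0.06]],
    [[-0.58,0.23,0],[0,0,-0.06]],
  ],
)

```text
t: 6.58
tool_pos: [0.458, 0.0009, 0.0829]
ee_rot: [0.002, 0.83, 0.557, 0.002]
force: [0.4, 1.5, 4.3]
grip_width: 0.097
finger_force: 59.6
```

Call:
jog_arm(
  commands=[
    [[-0.58,0.23,0],[0,0,-0.06]],
    [[-0.58,0.23,0],[0,0,-0.06]],
    [[-0.58,0.23,0],[0,0,-0.06]],
    [[-0.58,0.23,0],[0,0,-0.06]],
    [[-0.58,0.23,0],[0,0,-0.06]],
    [[-0.58,0.23,0],[0,0,-0.06]],
    [[-0.58,0.23,0],[0,0,-0.06]],
    [[-0.58,0.23,0],[0,0,-0.06]],
  ],
)

```text
t: 7.25
tool_pos: [0.4669, -0.0479, 0.0829]
ee_rot: [0.002, 0.674, 0.739, 0.001]
force: [-2.1, 0.6, 7.4]
grip_width: 0.094
finger_force: 59.8
```

Run:
```python
from h import *
o=bot.get_obs();print(o['force'],o['moment'],o['joint_positions'].round(2));p,R=pose();print(p,R.round(3))
```

```text
[-2.10212779  0.56868868  7.36886081] [0.33509145 0.42426105 0.05971181] [-0.34  0.28  1.92  0.    0.94 -0.43]
[ 0.46687753 -0.04785336  0.08289826] [[-0.091  0.996  0.004]
 [ 0.996  0.091 -0.001]
 [-0.002  0.004 -1.   ]]
```

Call:
jog_arm(
  commands=[
    [[0,0,0],[0,0,0]],
    [[0,0,0],[0,0,0]],
    [[0,0,0],[0,0,0]],
    [[0,0,0],[0,0,0]],
  ],
  grip=0.0,
)

```text
t: 7.58
tool_pos: [0.4657, -0.047, 0.0808]
ee_rot: [0.0, 0.676, 0.737, 0.0]
force: [-0.4, 0.6, -0.3]
grip_width: 0.497
finger_force: 0.0
```

Run:
```python
from h import *
p,R=pose();print(p,bot.get_obs()['grip_width'])
P=np.array([[.5299,.0927],[.4799,.0582],[.458,.0009],[.4669,-.0479]])
A=np.c_[2*P,np.ones(4)];s=np.linalg.lstsq(A,(P**2).sum(1),rcond=None)[0];print('hinge',s[:2],'r',np.sqrt(s[2]+s[:2]@s[:2]))
up=p+[0,0,.165]
y0=np.degrees(np.arctan2(R[1,1],R[0,1]))
row([.55,-.18,up[2]],y0,6,(up,R))
```

```text
[ 0.46570863 -0.04701421  0.08076773] 0.497262000190246
hinge [ 0.5607997  -0.00555931] r 0.10300374239067249
row x6 [-2.33, 1.207, 0.001] [0.0001, 0.0, -0.0]
```

Call:
jog_arm(
  commands=[
    [[0,0,-2],[0,0,0]],
    [[0,0,-3],[0,0,0]],
    [[0,0,-3],[0,0,0]],
    [[0,0,-3],[0,0,0]],
    [[0,0,-3],[0,0,0]],
    [[0,0,-2.5],[0,0,0]],
    [[-2.33,1.21,0],[0,0,0]],
    [[-2.33,1.21,0],[0,0,0]],
    [[-2.33,1.21,0],[0,0,0]],
    [[-2.33,1.21,0],[0,0,0]],
    [[-2.33,1.21,0],[0,0,0]],
    [[-2.33,1.21,0],[0,0,0]],
    [[0,0,0],[0,0,0]],
    [[0,0,0],[0,0,0]],
  ],
)

```text
t: 8.75
tool_pos: [0.5503, -0.1808, 0.2445]
ee_rot: [-0.001, 0.676, 0.737, -0.0]
force: [-0.3, 0.0, 0.6]
grip_width: 0.499
finger_force: 0.0
```

Run:
```python
from h import *
p,R=pose();print(p.round(4))
s=snap('wrist','w2.png');W=cloud(s);h=cv2.cvtColor(s['img'],cv2.COLOR_RGB2HSV).astype(int)
for n,m in(('clear',h[...,2]<95),('red',((h[...,0]<8)|(h[...,0]>172))&(h[...,1]>140))):
    m=m&(W[...,2]>.070)&(W[...,2]<.10)&(abs(W[...,1]+.23)<.05)&(W[...,0]>.44)&(W[...,0]<.64)
    k,l,st,_=cv2.connectedComponentsWithStats(m.astype(np.uint8))
    for i in range(1,k):
        if st[i,4]>100:
            P=W[l==i];t=P[P[:,2]>np.percentile(P[:,2],97)-.006]
            r=cv2.minAreaRect((t[:,:2]*1000).astype(np.float32));print(n,st[i],t.mean(0).round(4),np.percentile(P[:,2],99).round(4),np.round(r[0],1),np.round(r[1],1),r[2])
s=snap('scene','sc2.png');W=cloud(s)
```

```text
[ 0.5503 -0.1808  0.2445]
clear [290 233  36  24 593] [ 0.5765 -0.2316  0.0905] 0.0925 [ 576.6 -231.9] [35.6 12.1] 19.658327102661133
red [207 229  38  26 613] [ 0.4935 -0.2347  0.0905] 0.0925 [ 493.6 -235.6] [35.4 13.1] 22.855270385742188
```

View pics/w2.png

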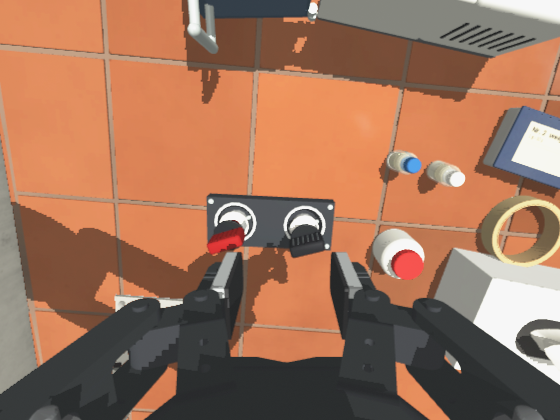

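View pics/sc2.png

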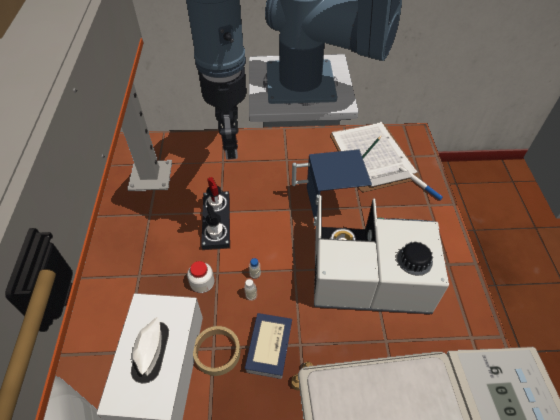

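The wrist view shows the black wing at (307,243) and the red one at (226,240), both in the stand. The scene view shows the door wide open and the socket ring at (343,237). The wing measures 35.6 x 12.1 mm with its top at 0.0925, which matches the given sizes. I'll work out the grasp and the socket position.

Run:
```python
from h import *
a=row([.5766,-.2319,.15],-70.3,14)
s=snap('scene');W=cloud(s)
hg=np.array([.5608,-.0056]);yaw=np.radians(-5.7);c,sn=np.cos(yaw),np.sin(yaw)
M=np.array([[c,-sn],[sn,c]])
L=(W[...,:2]-hg)@M   # meter frame, from hinge
z=W[...,2]
m=(L[...,0]>.0)&(L[...,0]<.11)&(L[...,1]>.0)&(L[...,1]<.115)
mm=m&(abs(z-.046)<.004)
P=W[mm];print(mm.sum(),P.mean(0).round(4),P.min(0).round(4),P.max(0).round(4))
r=cv2.minEnclosingCircle((P[:,:2]*1000).astype(np.float32));print(r)
v,u=np.nonzero(mm);print(u.min(),u.max(),v.min(),v.max())
# meter yaw check: rear/left edges of top
mt=(abs(z-.122)<.004)&(W[...,0]>.5)&(W[...,0]<.85)&(abs(W[...,1]-.1)<.16)&(s['img'].min(-1)>100)
r=cv2.minAreaRect((W[mt][:,:2]*1000).astype(np.float32));print(r)
```

```text
row x14 [-0.247, 0.382, 0.678] [-0.0001, -0.0, 0.0939]
134 [0.6125 0.0501 0.0451] [ 0.5835 -0.011   0.0425] [0.6335 0.1066 0.0487]
((604.1954345703125, 47.825443267822266), 62.335575103759766)
316 367 221 240
((648.2333374023438, 107.12390899658203), (240.3319549560547, 265.3058166503906), 83.97801208496094)
```

Call:
jog_arm(
  commands=[
    [[-0.247,0.382,0.678],[0,0,0.094]],
    [[-0.247,0.382,0.678],[0,0,0.094]],
    [[-0.247,0.382,0.678],[0,0,0.094]],
    [[-0.247,0.382,0.678],[0,0,0.094]],
    [[-0.247,0.382,0.678],[0,0,0.094]],
    [[-0.247,0.382,0.678],[0,0,0.094]],
    [[-0.247,0.382,0.678],[0,0,0.094]],
    [[-0.247,0.382,0.678],[0,0,0.094]],
    [[-0.247,0.382,0.678],[0,0,0.094]],
    [[-0.247,0.382,0.678],[0,0,0.094]],
    [[-0.247,0.382,0.678],[0,0,0.094]],
    [[-0.247,0.382,0.678],[0,0,0.094]],
    [[-0.247,0.382,0.678],[0,0,0.094]],
    [[-0.247,0.382,0.678],[0,0,0.094]],
    [[0,0,0],[0,0,0]],
    [[0,0,0],[0,0,0]],
  ],
)

```text
t: 10.23
tool_pos: [0.5768, -0.2318, 0.1505]
ee_rot: [-0.0, 0.985, 0.172, -0.0]
force: [1.2, -0.3, 0.2]
grip_width: 0.502
finger_force: 0.0
```

Run:
```python
from h import *
p,R=pose();print(p.round(4),R.round(3))
s=snap('wrist','w3.png');W=cloud(s);h=cv2.cvtColor(s['img'],cv2.COLOR_RGB2HSV).astype(int)
m=(h[...,2]<95)&(W[...,2]>.085)&(W[...,2]<.10)&(abs(W[...,1]+.232)<.03)&(abs(W[...,0]-.576)<.03)
P=W[m];print(m.sum(),P.mean(0))
r=cv2.minAreaRect((P[:,:2]*1000).astype(np.float32));print(r)
a=row([r[0][0]/1000,r[0][1]/1000,.067],-70.3,4)
```

```text
[ 0.5768 -0.2318  0.1505] [[ 0.941  0.339 -0.001]
 [ 0.339 -0.941  0.001]
 [-0.    -0.001 -1.   ]]
953 [ 0.57794243 -0.23297358  0.09053768]
((577.1148071289062, -233.41986083984375), (35.06608581542969, 13.879563331604004), 19.539352416992188)
row x4 [-0.014, 0.035, 2.098] [-0.0, -0.0001, 0.0006]
```

Call:
jog_arm(
  commands=[
    [[-0.02,0.03,2.1],[0,0,0]],
    [[-0.02,0.03,2.1],[0,0,0]],
    [[-0.01,0.03,2.1],[0,0,0]],
    [[0,0.02,2.0],[0,0,0]],
    [[0,0,0],[0,0,0]],
    [[0,0,0],[0,0,0]],
  ],
)

```text
t: 10.78
tool_pos: [0.5767, -0.2332, 0.0672]
ee_rot: [-0.001, 0.985, 0.172, -0.001]
force: [-0.2, -0.7, 0.8]
grip_width: 0.5
finger_force: 0.0
```

Call:
jog_arm(
  commands=[
    [[0,0,0],[0,0,0]],
    [[0,0,0],[0,0,0]],
    [[0,0,0],[0,0,0]],
    [[0,0,0],[0,0,0]],
    [[0,0,0],[0,0,0]],
    [[0,0,0],[0,0,0]],
  ],
  grip=1.0,
)

```text
t: 11.28
tool_pos: [0.5783, -0.2345, 0.0695]
ee_rot: [0.001, 0.985, 0.171, 0.001]
force: [0.3, 1.4, 6.3]
grip_width: 0.139
finger_force: 59.8
```

Run:
```python
from h import *
p,R=pose();print(p.round(4),bot.get_obs()['force'])
up=p+[0,0,.18]
hg=np.array([.5608,-.0056]);yaw=np.radians(-5.8);c,sn=np.cos(yaw),np.sin(yaw)
M=np.array([[c,-sn],[sn,c]]);print('bay guess',hg+M@[.055,.056])
row([.56,.05,up[2]],-5.8,12,(up,R))
```

```text
[ 0.5783 -0.2345  0.0695] [0.28960413 1.38716106 6.25074546]
bay guess [0.62117759 0.04455522]
row x12 [1.789, -1.754, -0.001] [0.0003, -0.0001, -0.0939]
```

Call:
jog_arm(
  commands=[
    [[0,0,-1],[0,0,0]],
    [[0,0,-2],[0,0,0]],
    [[0,0,-3],[0,0,0]],
    [[0,0,-3],[0,0,0]],
    [[0,0,-3],[0,0,0]],
    [[0,0,-3],[0,0,0]],
    [[0,0,-3],[0,0,0]],
    [[0,0,0],[0,0,0]],
    [[0,0,0],[0,0,0]],
  ],
)

```text
t: 12.03
tool_pos: [0.578, -0.2346, 0.2505]
ee_rot: [0.002, 0.985, 0.171, 0.002]
force: [-1.2, -0.1, -0.6]
grip_width: 0.132
finger_force: 58.9
```

Run:
```python
from h import *
p,R=pose();print(p.round(4))
row([.62,-.03,p[2]],-5.8,12)
```

```text
[ 0.578  -0.2346  0.2505]
row x12 [1.603, -0.894, -0.0] [0.0005, -0.0, -0.0939]
```

Call:
jog_arm(
  commands=[
    [[1.603,-0.894,0],[0,0,-0.094]],
    [[1.603,-0.894,0],[0,0,-0.094]],
    [[1.603,-0.894,0],[0,0,-0.094]],
    [[1.603,-0.894,0],[0,0,-0.094]],
    [[1.603,-0.894,0],[0,0,-0.094]],
    [[1.603,-0.894,0],[0,0,-0.094]],
    [[1.603,-0.894,0],[0,0,-0.094]],
    [[1.603,-0.894,0],[0,0,-0.094]],
    [[1.603,-0.894,0],[0,0,-0.094]],
    [[1.603,-0.894,0],[0,0,-0.094]],
    [[1.603,-0.894,0],[0,0,-0.094]],
    [[1.603,-0.894,0],[0,0,-0.094]],
    [[0,0,0],[0,0,0]],
    [[0,0,0],[0,0,0]],
  ],
)

```text
t: 13.2
tool_pos: [0.6181, -0.0285, 0.2461]
ee_rot: [-0.001, 0.741, 0.671, -0.001]
force: [0.6, -0.1, -0.3]
grip_width: 0.137
finger_force: 58.7
```

Run:
```python
from h import *
p,R=pose();print(p.round(4),R.round(3))
s=snap('wrist','w4.png');W=cloud(s);z=W[...,2]
hg=np.array([.5608,-.0056])
m=(W[...,0]>.57)&(W[...,0]<.67)&(W[...,1]>.0)&(W[...,1]<.1)&(abs(z-.046)<.005)
P=W[m];print(m.sum(),P.mean(0).round(4),np.median(P[:,2]))
k,l,st,_=cv2.connectedComponentsWithStats(m.astype(np.uint8))
for i in range(1,k):
    if st[i,4]>60:
        Q=W[l==i];c=cv2.minEnclosingCircle((Q[:,:2]*1000).astype(np.float32));e=cv2.fitEllipse((Q[:,:2]*1000).astype(np.float32));print(st[i],c,np.median(Q[:,2]))
# meter yaw & top
mt=(abs(z-.122)<.004)&(s['img'].min(-1)>100)
a=(s['img'][:,:,::-1]).copy();a[m]=(0,255,0);
a=cv2.resize(a[:,:],(784,588));cv2.imwrite('pics/w4m.png',a)
```

```text
[ 0.6181 -0.0285  0.2461] [[ 0.099  0.995 -0.003]
 [ 0.995 -0.099  0.   ]
 [ 0.    -0.003 -1.   ]]
1209 [0.6288 0.049  0.0452] 0.04519165883335663
[ 264   87   51   53 1171] ((628.710693359375, 47.9365234375), 26.082387924194336) 0.045173478431496994
```

View pics/w4.png

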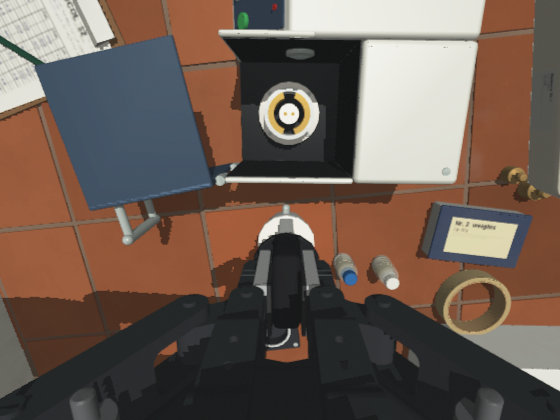

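The wrist view shows the socket ring at (289,113), with its slots up and down in the picture. It measures radius 26.1 mm and height 0.045, centred at (0.6287, 0.0479). The held lamp's white collar is at (287,230), with its pin at (287,208). I'll find the collar in the same picture to get the lamp's offset from the TCP.

Run:
```python
from h import *
from scipy.optimize import least_squares
p,R=pose();s=snap('wrist');W=cloud(s);h=cv2.cvtColor(s['img'],cv2.COLOR_RGB2HSV).astype(int)
T=(W-p)@R  # tool frame
v,u=np.mgrid[:420,:560]
m=(u>245)&(u<330)&(v>195)&(v<265)&(T[...,2]>.0)&(T[...,2]<.08)
for a,b in((.0,.02),(.02,.032),(.032,.040),(.04,.05),(.05,.07)):
    q=m&(T[...,2]>=a)&(T[...,2]<b);Q=T[q]
    if len(Q): print(a,b,len(Q),Q.min(0).round(4),Q.max(0).round(4),np.median(Q[:,2]).round(4),h[q].mean(0).round())
q=m&(h[...,1]<60)&(h[...,2]>140);Q=T[q]
print('white',len(Q),np.percentile(Q,[1,50,99],axis=0).round(4))
# outer arc: max x for each y bin of collar
qm=q&(T[...,2]>.026)&(T[...,2]<.048)
E_=[]
for y in np.arange(-.016,.0165,.002):
    k=T[qm&(abs(T[...,1]-y)<.001)]
    if len(k): E_.append([k[:,0].max(),y])
E_=np.array(E_)
f=least_squares(lambda c:np.hypot(E_[:,0]-c[0],E_[:,1]-c[1])-.0175,[0,0],loss='soft_l1',f_scale=.001);print(f.x,np.abs(f.fun).round(4)*1000)
pm=m&(T[...,2]>.045);
print('pin pts',np.percentile(T[pm],[2,50,98],axis=0).round(4) if pm.any() else None)
```

```text
0.0 0.02 571 [ 0.0028 -0.0161  0.0001] [0.0176 0.0172 0.02  ] 0.0066 [88. 19. 54.]
0.02 0.032 99 [ 0.0142 -0.0036  0.0201] [0.0157 0.0043 0.032 ] 0.0258 [ 39.   8. 143.]
0.032 0.04 720 [-0.0034 -0.0169  0.032 ] [0.0168 0.0176 0.04  ] 0.0384 [ 25.  12. 221.]
0.04 0.05 38 [-0.001  -0.0156  0.04  ] [0.0162 0.0176 0.0423] 0.0406 [ 21.  34. 173.]
0.05 0.07 138 [ 0.007  -0.0109  0.0531] [0.0186 0.0118 0.0619] 0.0559 [ 40.  18. 145.]
white 767 [[-0.0009 -0.0161  0.0165]
 [ 0.0095  0.001   0.0385]
 [ 0.0176  0.0168  0.0569]]
[-0.00074893  0.00037405] [0.  0.4 0.3 0.  0.1 0.  0.4 0.3 0.1 0.  0.5 0.  0.1 0.1 0.2 0.3 0. ]
pin pts [[ 0.0077 -0.0092  0.0533]
 [ 0.0125  0.0003  0.0559]
 [ 0.018   0.0105  0.0614]]
```

Run:
```python
from h import *
a=row([.6284,.0486,.2461],-5.8,6)
row([.6284,.0486,.116],-5.8,8,a)
```

```text
row x6 [1.318, 0.027, 0.006] [-0.0002, 0.0001, -0.0001]
row x8 [0.0, 0.0, 1.626] [0.0, 0.0, 0.0]
```

Call:
jog_arm(
  commands=[
    [[1.32,0.03,0],[0,0,0]],
    [[1.32,0.03,0],[0,0,0]],
    [[1.32,0.03,0],[0,0,0]],
    [[1.32,0.03,0],[0,0,0]],
    [[1.32,0.03,0],[0,0,0]],
    [[1.32,0.03,0],[0,0,0]],
    [[0,0,1.6],[0,0,0]],
    [[0,0,1.6],[0,0,0]],
    [[0,0,1.6],[0,0,0]],
    [[0,0,1.6],[0,0,0]],
    [[0,0,1.6],[0,0,0]],
    [[0,0,1.6],[0,0,0]],
    [[0,0,1.6],[0,0,0]],
    [[0,0,1.4],[0,0,0]],
    [[0,0,0],[0,0,0]],
    [[0,0,0],[0,0,0]],
  ],
)

```text
t: 14.63
tool_pos: [0.6283, 0.0501, 0.1208]
ee_rot: [-0.001, 0.741, 0.671, -0.001]
force: [-0.0, -0.1, -1.4]
grip_width: 0.138
finger_force: 58.7
```

Run:
```python
from h import *
p,R=pose();print(p.round(4),R.round(3),bot.get_obs()['force'],bot.get_obs()['joint_positions'].round(2))
a=row([.6284,.0486,p[2]-.01],-5.8,2)
```

```text
[0.6283 0.0501 0.1208] [[ 0.099  0.995 -0.002]
 [ 0.995 -0.099  0.   ]
 [ 0.    -0.002 -1.   ]] [-0.02872742 -0.09953278 -1.41539492] [-0.1   0.49  1.48  0.    1.18  0.  ]
row x2 [-0.073, 0.012, 0.5] [-0.0009, -0.0, 0.0009]
```

Call:
jog_arm(
  commands=[
    [[-0.15,0.01,0.3],[0,0,0]],
    [[0,0,0.4],[0,0,0]],
    [[0,0,0.4],[0,0,0]],
    [[0,0,0.4],[0,0,0]],
    [[0,0,0.2],[0,0,0]],
    [[0,0,0],[0,0,0]],
    [[0,0,0],[0,0,0]],
  ],
)

```text
t: 15.22
tool_pos: [0.6287, 0.0476, 0.1043]
ee_rot: [-0.0, 0.742, 0.671, -0.0]
force: [-0.3, 0.1, -1.5]
grip_width: 0.139
finger_force: 58.7
```

Run:
```python
from h import *
p,R=pose();o=bot.get_obs();print(p.round(4),R.round(3),o['force'],o['moment'])
```

```text
[0.6287 0.0476 0.1043] [[ 0.1    0.995 -0.   ]
 [ 0.995 -0.1    0.   ]
 [-0.    -0.    -1.   ]] [-0.28770489  0.08004289 -1.52520303] [ 0.02842494 -0.0407747  -0.06860844]
```

The cap entered without contact. I'll push on down against the spring.

Call:
jog_arm(
  commands=[
    [[0,0,0.25],[0,0,0]],
    [[0,0,0.25],[0,0,0]],
    [[0,0,0.25],[0,0,0]],
    [[0,0,0.25],[0,0,0]],
    [[0,0,0.25],[0,0,0]],
    [[0,0,0],[0,0,0]],
    [[0,0,0],[0,0,0]],
  ],
)

```text
t: 15.8
tool_pos: [0.6291, 0.0477, 0.0927]
ee_rot: [0.0, 0.742, 0.671, 0.0]
force: [-1.6, 0.5, 7.7]
grip_width: 0.144
finger_force: 59.9
```

Run:
```python
from h import *
p,R=pose();o=bot.get_obs();print(p.round(4),R.round(3),o['force'],o['moment'])
```

```text
[0.6291 0.0477 0.0927] [[ 0.1    0.995  0.001]
 [ 0.995 -0.1   -0.   ]
 [ 0.     0.001 -1.   ]] [-1.61841436  0.49619092  7.69345119] [ 0.03590712  0.30202113 -0.03060817]
```

Call:
jog_arm(
  commands=[
    [[0,0,0.2],[0,0,0]],
    [[0,0,0.05],[0,0,0]],
    [[0,0,0],[0,0,0]],
    [[0,0,0],[0,0,0]],
  ],
)

```text
t: 16.13
tool_pos: [0.6292, 0.0476, 0.0906]
ee_rot: [0.001, 0.742, 0.671, 0.001]
force: [-1.7, 1.3, 8.5]
grip_width: 0.141
finger_force: 60.1
```

Call:
jog_arm(
  commands=[
    [[0.004,0.007,0],[0,0,0.096]],
    [[0.004,0.007,0],[0,0,0.096]],
    [[0.004,0.007,0],[0,0,0.096]],
    [[0.004,0.007,0],[0,0,0.096]],
    [[0.004,0.007,0],[0,0,0.096]],
    [[0.004,0.007,0],[0,0,0.096]],
    [[0.004,0.007,0],[0,0,0.096]],
    [[0,0,0],[0,0,0]],
  ],
)

```text
t: 16.8
tool_pos: [0.6306, 0.0475, 0.091]
ee_rot: [0.001, 0.922, 0.387, 0.002]
force: [-0.7, 0.1, 7.4]
grip_width: 0.134
finger_force: 60.1
```

Run:
```python
from h import *
p,R=pose();o=bot.get_obs();print(p.round(4),np.degrees(np.arctan2(R[1,1],R[0,1])),R.round(3),o['force'],o['moment'])
```

```text
[0.6306 0.0475 0.091 ] -44.52104964873487 [[ 0.701  0.713  0.004]
 [ 0.713 -0.701 -0.001]
 [ 0.002  0.003 -1.   ]] [-0.65479068  0.10646364  7.35041279] [-0.08072789  0.02298463 -0.00709161]
```

Call:
jog_arm(
  commands=[
    [[0.004,0.007,0.03],[0,0,0.096]],
    [[0.004,0.007,0],[0,0,0.096]],
    [[0.004,0.007,0],[0,0,0.096]],
    [[0.004,0.007,0],[0,0,0.096]],
    [[0.004,0.007,0],[0,0,0.096]],
    [[0.004,0.007,0],[0,0,0.096]],
    [[0.004,0.007,0],[0,0,0.096]],
    [[0.004,0.007,0],[0,0,0.096]],
    [[0.004,0.007,0],[0,0,0.096]],
    [[0,0,0],[0,0,0]],
    [[0,0,0],[0,0,0]],
  ],
)

```text
t: 17.72
tool_pos: [0.6313, 0.0468, 0.0908]
ee_rot: [0.0, 0.999, -0.033, 0.002]
force: [-0.9, 0.4, 7.5]
grip_width: 0.137
finger_force: 60.1
```

Run:
```python
from h import *
p,R=pose();o=bot.get_obs();print(p.round(4),np.degrees(np.arctan2(R[1,1],R[0,1])),R.round(3),o['force'],o['moment'])
s=snap('wrist','w5.png')
W=cloud(s);T=(W-p)@R;h=cv2.cvtColor(s['img'],cv2.COLOR_RGB2HSV).astype(int)
v,u=np.mgrid[:420,:560]
m=(u>235)&(u<340)&(v>190)&(v<300)&(h[...,2]<95)&(W[...,2]<.11)&(W[...,2]>.06)&(abs(T[...,1])<.02)&(abs(T[...,0])<.02)
print('disc',m.sum(),np.percentile(W[m][:,2],[10,50,90]),np.percentile(T[m],[1,99],axis=0).round(4))
```

```text
[0.6313 0.0468 0.0908] -93.76355255574391 [[ 0.998 -0.066  0.004]
 [-0.066 -0.998 -0.001]
 [ 0.004  0.001 -1.   ]] [-0.88602847  0.38814365  7.49264108] [-0.18590683  0.0743886  -0.00166292]
disc 1765 [0.08370922 0.09885067 0.10832556] [[ 0.0029 -0.0194 -0.019 ]
 [ 0.0166  0.0175  0.0154]]
```

View pics/w5.png

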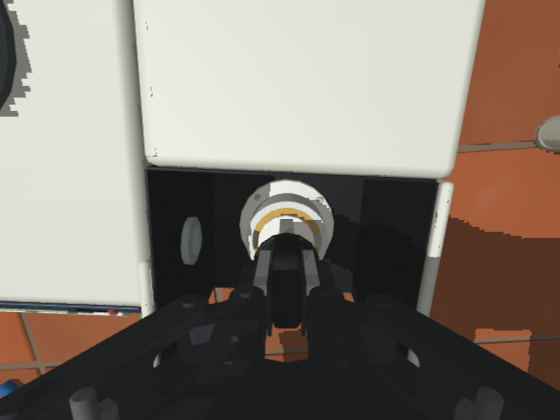

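The lamp turned 88° with no resisting moment. In the wrist view it stands in the socket at (287,250). Now I'll ease off.

Call:
jog_arm(
  commands=[
    [[0,0,-0.1],[0,0,0]],
    [[0,0,-0.1],[0,0,0]],
    [[0,0,-0.1],[0,0,0]],
    [[0,0,0],[0,0,0]],
    [[0,0,0],[0,0,0]],
  ],
)

```text
t: 18.18
tool_pos: [0.6313, 0.0468, 0.0935]
ee_rot: [0.0, 0.999, -0.033, 0.002]
force: [0.8, -1.5, 5.3]
grip_width: 0.137
finger_force: 59.9
```

Call:
jog_arm(
  commands=[
    [[0,0,-0.1],[0,0,0]],
    [[0,0,0],[0,0,0]],
    [[0,0,0],[0,0,0]],
  ],
)

```text
t: 18.43
tool_pos: [0.6313, 0.0468, 0.0944]
ee_rot: [0.0, 0.999, -0.033, 0.002]
force: [0.7, -1.2, 6.5]
grip_width: 0.137
finger_force: 59.8
```

Call:
jog_arm(
  commands=[
    [[0,0,-0.1],[0,0,0]],
    [[0,0,0],[0,0,0]],
    [[0,0,0],[0,0,0]],
  ],
)

```text
t: 18.68
tool_pos: [0.6312, 0.0469, 0.0953]
ee_rot: [0.0, 0.999, -0.033, 0.002]
force: [0.2, -0.8, 4.8]
grip_width: 0.135
finger_force: 59.7
```

Call:
jog_arm(
  commands=[
    [[0,0,-0.05],[0,0,0]],
    [[0,0,0],[0,0,0]],
    [[0,0,0],[0,0,0]],
  ],
)

```text
t: 18.93
tool_pos: [0.6311, 0.0469, 0.0954]
ee_rot: [0.0, 0.999, -0.033, 0.002]
force: [3.3, -0.9, 4.9]
grip_width: 0.137
finger_force: 59.6
```

Call:
jog_arm(
  commands=[
    [[0,0,-0.05],[0,0,0]],
    [[0,0,0],[0,0,0]],
    [[0,0,0],[0,0,0]],
  ],
)

```text
t: 19.18
tool_pos: [0.6306, 0.0471, 0.0955]
ee_rot: [0.0, 0.999, -0.033, 0.001]
force: [3.4, -1.4, 5.1]
grip_width: 0.142
finger_force: 59.5
```

Call:
jog_arm(
  commands=[
    [[0,0,-0.05],[0,0,0]],
    [[0,0,0],[0,0,0]],
    [[0,0,0],[0,0,0]],
  ],
)

```text
t: 19.43
tool_pos: [0.63, 0.0474, 0.0956]
ee_rot: [-0.0, 0.999, -0.033, 0.0]
force: [3.6, -1.7, 3.8]
grip_width: 0.142
finger_force: 59.4
```

Call:
jog_arm(
  commands=[
    [[0,0,-0.05],[0,0,0]],
    [[0,0,0],[0,0,0]],
    [[0,0,0],[0,0,0]],
  ],
)

```text
t: 19.68
tool_pos: [0.6299, 0.0474, 0.0958]
ee_rot: [-0.0, 0.999, -0.033, -0.0]
force: [4.4, -1.4, 1.8]
grip_width: 0.139
finger_force: 59.0
```

Call:
jog_arm(
  commands=[
    [[0,0,-0.05],[0,0,0]],
    [[0,0,0],[0,0,0]],
    [[0,0,0],[0,0,0]],
  ],
)

```text
t: 19.93
tool_pos: [0.6298, 0.0474, 0.096]
ee_rot: [-0.0, 0.999, -0.033, -0.0]
force: [5.9, -1.2, -1.6]
grip_width: 0.139
finger_force: 58.7
```

Run:
```python
from h import *
p,R=pose();o=bot.get_obs();print(p.round(4),np.degrees(np.arctan2(R[1,1],R[0,1])),R.round(4),o['force'],o['moment'])
```

```text
[0.6298 0.0474 0.096 ] -93.73838495292404 [[ 9.979e-01 -6.520e-02 -4.000e-04]
 [-6.520e-02 -9.979e-01  2.000e-04]
 [-4.000e-04 -1.000e-04 -1.000e+00]] [ 5.89789832 -1.23945981 -1.64771211] [-0.34168347 -1.23778279 -0.07109652]
```

Call:
jog_arm(
  commands=[
    [[0.08,0,0],[0,0,0]],
    [[0,0,0],[0,0,0]],
    [[0,0,0],[0,0,0]],
    [[0,0,0],[0,0,0]],
  ],
)

```text
t: 20.27
tool_pos: [0.6301, 0.0474, 0.096]
ee_rot: [-0.0, 0.999, -0.033, -0.001]
force: [3.8, -1.9, -1.7]
grip_width: 0.136
finger_force: 58.8
```

Run:
```python
from h import *
p,R=pose();o=bot.get_obs();print(p.round(4),o['force'],o['moment'])
snap('scene','sc3.png')
```

```text
[0.6301 0.0474 0.096 ] [ 3.75462573 -1.89986323 -1.74510984] [-0.31578256 -0.79668437 -0.04740139]
```

View pics/sc3.png

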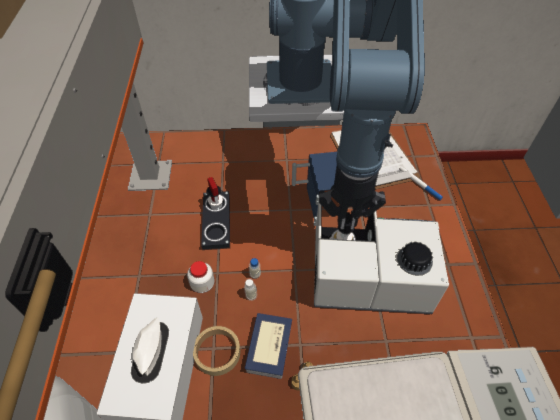

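The scene view shows the door still open at (320,170), and the lamp in the socket at (345,235) and still gripped. The red lamp, the jar and the vials are where they were. The tool height of 0.096 matches the locked depth, and the spring load is now taken by the notches, so I'll hand in.

```bash
python3 -c "
from h import *
print(ticket.sign_off())"
```

```text
the job is handed in; nothing more can be done
None
```

The door is wide open, and the clear lamp is seated and, by tool height and wrist force, locked in the socket with its wing still gripped; I handed the job in at about 20 s, and no verdict came back.

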